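# Free a seized bottle clamp and lock the bottle in the caddy

## Task

The clamp on the slanted bottle holder has seized: break its wing knob loose and turn it anticlockwise all the way round to its stop, then take the white reagent bottle out and stand it upright, fully down in the pocket of the caddy. Let go of it and turn the caddy's quarter-turn wing knob clockwise until it snaps into the locked position over the bottle; do not knock the bottle over, and leave the wash bottle, flask, beaker and timer where they stand.

Things in the scene. Friction and masses are not known exactly. Their poses are not given: they have to be found in the camera images.
- holder: fixed slanted bottle holder, bare aluminium, foot 135 x 155 mm. Origin under the foot; z up, x level from its low edge to its high edge, y left of x. Bottle axis and clamp spindle stand square to its sloping deck, leaning 28 degrees from vertical towards -x. A grey V cradle, 75 mm tall along the slanted axis, backs the bottle on the -x side; the +x side is open
- holder_seat (a point): point on the deck under the centre of the bottle's foot at the start, at (45, -35, 45) mm in the holder's frame, axes as holder. The bottle lifts out along the slanted axis, direction (-0.469, 0, 0.883) in the holder's frame. The spindle axis is parallel, 82 mm away towards the holder's +y
- clamp_grip (a point): on the slanted spindle axis at gripping height of the clamp's black wing knob, 163 mm from the deck. Its z is that axis, outward. The wing is 64 mm long along this point's y, 15 mm thick along its x (pinch it there), 26 mm tall (15 mm below to 11 mm above this point), same under half a turn. The point turns with the knob; a steel arm's top face is 28 mm below it
- clamp (a joint): clamp angle in rad: 0 start, arm (82 mm long, towards -y of clamp_grip) over the bottle cap; 2.4 stop. Grows anticlockwise seen looking onto the knob; arm turns with the knob, over the holder's +x side. Seized: 0.7 to 0.8 N m breaks it loose, free (under 0.1 N m) past 0.5 rad; stays where left. Past 1.0 rad the arm is clear of the bottle and of fingers at its cap
- bottle: white screw-cap reagent bottle, 58 mm diameter, 123 mm tall, 0.22 to 0.45 kg; body up to 104 mm, cap above it 42 mm diameter and 24 mm tall. Origin: centre of the foot, z along the bottle's axis to the cap. At the start it stands in the holder, leaning 28 degrees
- bottle_cap (a point): centre of the top face of the bottle's cap, z along the bottle's axis; pinch the 42 mm cap from above, fingertips down to 18 mm below this point (the bottle's shoulder begins 19 mm below it)
- caddy: fixed grey carrying caddy, base plate 90 x 155 x 8 mm, level. Origin: centre of the underside, z up; pocket towards its -y, latch post towards its +y
- caddy_pocket (a point): centre of the floor of the caddy's square pocket, 66 x 66 mm inside, walls 4 mm thick and 30 mm tall above this point; 8 mm above the trolley top; axes as caddy; the latch post's axis is 82 mm away towards +y
- latch_grip (a point): on the latch post's upright axis at gripping height of its black wing knob, 175 mm above the trolley top. The wing is 64 mm long along this point's x, 15 mm thick along its y (pinch it there), 26 mm tall (15 mm below to 11 mm above this point), same under half a turn. The point turns with the knob; a steel arm's top face is 28 mm below it
- latch (a joint): quarter-turn latch angle in rad: 0 open (start), its 82 mm steel arm points to +x of the caddy; 1.571 locked, arm over the pocket. Grows clockwise seen from above. Sprung notches at both ends: 0.15 N m to leave one, loose between, drawn into the locked one from 1.42. The arm passes 5 mm above the cap of a bottle fully home and jams on one that is not
- wash_bottle: white squeeze wash bottle with a bent red spout, 73 x 122 x 223 mm, bystander; origin centre of its underside
- flask: conical glass flask, 78 mm diameter, 135 mm tall, bystander; origin centre of its underside
- beaker: beaker, 72 mm diameter, 90 mm tall, bystander; origin centre of its underside
- timer: white dial timer, 58 x 62 x 58 mm, bystander; origin centre of its underside

How it is judged (in metres and radians):
On the way, in this order (a step that is already met when the one before it is completed fails the run):
1. the clamp knob has been broken loose and turned to its stop, the bottle still in the holder (value of joint clamp above 2.15 rad and distance between bottle and holder_seat below 0.02 m), for 0.1 s.
2. the bottle stands fully down in the caddy's pocket and has been let go, the latch still open (horizontal distance between bottle and caddy_pocket below 0.012 m and z of bottle in the frame of caddy_pocket below 0.006 m and angle between bottle's own z axis and vertical below 0.1 rad and contact force between the fingers and bottle below 0.1 N and value of joint latch below 0.5 rad), for 0.1 s.
At the end, for the whole second after the job is handed in: the bottle stands in the caddy's pocket within 12 mm of its middle, its foot less than 6 mm above the pocket's floor, upright within 0.1 rad and at rest; the latch is beyond 1.48 rad (locked detent) and the clamp still beyond 2.0 rad (horizontal distance between bottle and caddy_pocket below 0.012 m and z of bottle in the frame of caddy_pocket below 0.006 m and angle between bottle's own z axis and vertical below 0.1 rad and value of joint latch above 1.48 rad and value of joint clamp above 2 rad and linear speed of bottle below 0.02 m/s); the robot touches nothing.
It fails at once if the bottle is tipped more than 63 degrees from upright (angle between bottle's own z axis and vertical above 1.1 rad).
It fails at once if the wash bottle is shifted more than 20 mm (distance of wash_bottle from where it was at the start of the episode above 0.02 m).
It fails at once if the flask is shifted more than 20 mm (distance of flask from where it was at the start of the episode above 0.02 m).
It fails at once if the beaker is shifted more than 20 mm (distance of beaker from where it was at the start of the episode above 0.02 m).
It fails at once if the timer is shifted more than 20 mm (distance of timer from where it was at the start of the episode above 0.02 m).
It also fails if it takes over 67 s, if anything falls off the work surface, if the arm or the gripper's body presses on something with over 40 N, if the wrist force passes 120 N, or if a joint passes its speed limit or range.

## Robot

A 6-joint arm with a two-finger parallel gripper is mounted at the origin on a cart in front of the work surface, level with it; the furniture and walls round the work are solid. World frame = base frame: x ahead of the robot, y to its left, z up, the work surface at z = 0. Lengths are in mm, angles in rad, forces in N, time in s.
With the tool pointing down it reaches from about 425 to 925 mm from the base axis. Payload 12.5 kg.
Tool frame: the origin (TCP) lies at the very end of the fingers, on their centre line; the grasp point (between the pads) lies 19 mm behind it; z points along the fingers, y is the line along which they close (so a half turn about z gives the same grasp; the last joint's range is limited). The gripper opens to 85 mm and grips with 20 to 120 N. Pads are 22 mm wide; open, the fingers measure 114 mm over their backs; the gripper's body (76 mm by 85 mm) begins 54 mm behind the grasp point. The pads swing forward as they close: fully open they stand 13 mm farther back than shut.
Start: joints at [-1.236, 0.491, 1.559, -0, 1.092, -0.106], TCP at [266.688, -565.263, 231.327] pointing down, gripper open.
Joint ranges: [-3.1, 3.1], [-0.84, 2.19], [0.05, 2.79], [-1.13, 4.28], [0.06, 2.93], [-2.69, 2.69]. Speed limits (rad/s): [2.22, 2.22, 2.79, 3.14, 3.14, 3.14].

## Interface

Orientations are given as a unit quaternion [x, y, z, w].
In Python, from cell import arm gives the robot as it stands.
- The arm moves only by the tool drive_tool, never from a script. Its argument "rows" is a list of rows, each an object of numbers: "wx", "wy", "wz": the turn, a rotation vector about the tool's x, y, z in degrees; "tx", "ty", "tz": the shift along the tool's x, y, z in mm; "hand": the closure, from 0 (fully open) to 1 (shut). In form: [{"wx": .., "wy": .., "wz": .., "tx": .., "ty": .., "tz": .., "hand": ..}, ...]. A call has 1 to 5 rows; each row shifts and turns the commanded pose from where the row before left it, along the tool's axes as they then stand; what a row does not reach is not made up. A row lasts 1/10 s, in which the tool goes at most 50 mm and 8.59 degrees, less where a joint would pass 70% of its speed; a pose out of reach is approached as far as the arm can. A call with a gripper value outside its range is refused whole. The fingers move at their own pace and stop on an object; "force" is the grip in N (left out, the last holds). Time passes only in rows, so rows that do not move let the fingers close. It gives the time, the measured TCP pose, the force, the opening and the grip force at its end, in the units of the state.
- arm.sense(): the state, without advancing time (a new reading comes with each control period).
- arm.read_camera(name): name is "scene" or "side" or "wrist"; returns a dict with "pixels" (420x560x3 uint8, red, green, blue), "fovy" (degrees; the focal length in pixels is half the picture's height over the tangent of half this angle, whatever the lens; pixels are square), "cx", "cy" (the principal point, pixels), "R" (3x3) and "t" (3): a world point X has camera coordinates R X + t; the wrist camera has in their place "T_tool_cam" (4x4, takes a point from camera to tool coordinates, whose origin is the TCP and whose axes are the flange's). Camera axes: x right, y down, z forward; pixel columns grow to the right and rows downward; lengths in mm; the calibration is good to about 2 mm. A picture is of the moment at which its call begins: read the wrist's pose just before it. There is no depth.
- arm.job_done(): hands the job in; it is judged then, once.
The state is a dict: "time": time; "joint_positions": joint angles; "qd": joint speeds; "tau": joint torques, N m; "position": TCP position; "tool_rot": TCP orientation; "force": force on the tool from outside, world axes, zero at the start; "moment": the same for the moment, N m; "gripper_width": finger opening in mm; "gripper_force": force on a finger pad.
Only numpy, scipy, OpenCV 4.12 (cv2) and the standard library are available. Lean on these libraries where they do the work, as an engineer would, in place of code of your own. Each camera call takes 0.05 s, during which the arm holds its last target. There are 200 camera calls.

## Working session

There is one attempt and no reset: what is moved stays moved. The work goes in short steps, Python scripts to look and compute and a tool call to move; the robot and the scene stay as the last step left them, time stands still between calls to the robot, and variables do not carry over. Pictures are saved under pics/ and viewed, at most 10 in all, crops included, and the job is handed in when it is done.

Besides the shell and the picture viewer there is one more tool, called as a command line: name --argument value ..., lists and objects as JSON in quotes. drive_tool: Moves the arm, as the interface text tells. Its arguments: {"type":"object","properties":{"rows":{"type":"array","items":{"type":"object","properties":{"wx":{"type":"number"},"wy":{"type":"number"},"wz":{"type":"number"},"tx":{"type":"number"},"ty":{"type":"number"},"tz":{"type":"number"},"hand":{"type":"number"}}}},"force":{"type":"number"}},"required":["rows"]}

```bash
mkdir -p pics; ls; cat > h.py <<'E'
import numpy as np, cv2, pickle
from scipy.spatial.transform import Rotation as Rn
from cell import arm
def snap(n,tag):
    s=arm.sense(); c=arm.read_camera(n); c['state']=s
    cv2.imwrite(f'pics/{tag}.png',c['pixels'][:,:,::-1]); pickle.dump(c,open(f'pics/{tag}.pkl','wb')); return c
def load(tag): return pickle.load(open(f'pics/{tag}.pkl','rb'))
def Rt(c):
    if 'R' in c: return np.array(c['R']),np.array(c['t']).ravel()
    T=np.eye(4);T[:3,:3]=Rn.from_quat(c['state']['tool_rot']).as_matrix();T[:3,3]=c['state']['position']
    M=np.linalg.inv(T@np.array(c['T_tool_cam'])); return M[:3,:3],M[:3,3]
def proj(c,X):
    R,t=Rt(c); f=210/np.tan(np.radians(c['fovy'])/2); p=np.atleast_2d(X)@R.T+t
    return np.c_[c['cx']+f*p[:,0]/p[:,2],c['cy']+f*p[:,1]/p[:,2]]
def ray(c,u,v):
    R,t=Rt(c); f=210/np.tan(np.radians(c['fovy'])/2); d=R.T@np.array([(u-c['cx'])/f,(v-c['cy'])/f,1]); return -R.T@t,d/np.linalg.norm(d)
def atz(c,u,v,z):
    o,d=ray(c,u,v); return o+d*(z-o[2])/d[2]
E
python3 - <<'E'
from h import *
a=snap('scene','s0');b=snap('side','d0')
for c in(a,b): print(c['fovy'],-Rt(c)[0].T@Rt(c)[1])
cv2.imwrite('pics/s0b.png',cv2.resize(a['pixels'][:,:,::-1],(800,600),interpolation=cv2.INTER_CUBIC))
cv2.imwrite('pics/d0b.png',cv2.resize(b['pixels'][:,:,::-1],(800,600),interpolation=cv2.INTER_CUBIC))
print(arm.sense())
E
```

```text
pics
57.095452795264634 [124.20424824 552.07983961 733.95690633]
48.01356947115067 [ 956.00388695 -436.69228191  830.62642767]
{'time': 0.1, 'joint_positions': array([-1.23560956e+00,  4.91464975e-01,  1.55934767e+00,  2.26360796e-05,
        1.09169905e+00, -1.05643046e-01]), 'qd': array([-0.00161549, -0.00276915, -0.00053454, -0.00126484, -0.00079189,
        0.00132047]), 'tau': array([ 3.05714071e-03, -6.19446588e+01, -2.62026000e+01, -7.23381231e-05,
        2.90722339e-03, -2.63484458e-05]), 'position': array([ 266.62295816, -565.07823465,  230.82155362]), 'tool_rot': array([ 9.75807859e-01,  2.18629390e-01, -4.26491380e-05, -4.57648290e-04]), 'force': array([ 0.71355227, -0.04514408,  0.69522357]), 'moment': array([-0.00605982,  0.00125327, -0.01829303]), 'gripper_force': 0.0, 'gripper_width': 85.27649141549435}
```

View pics/s0b.png

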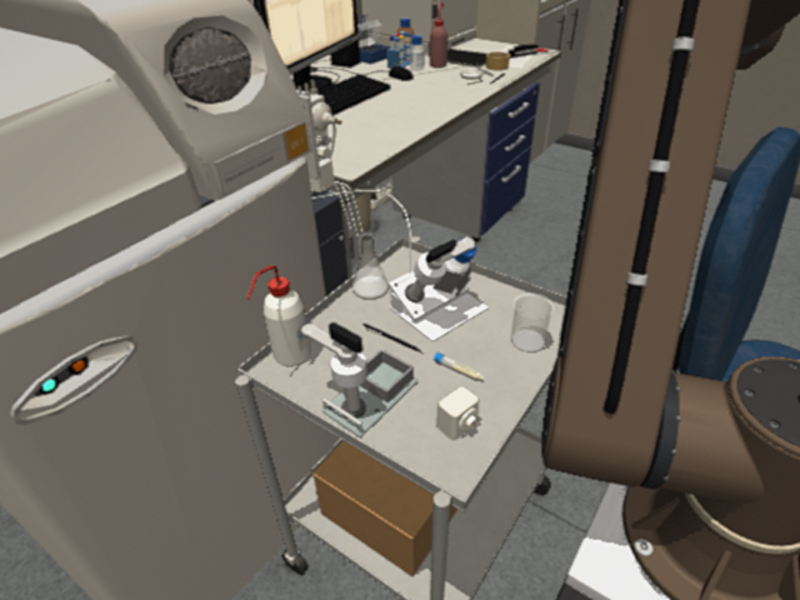

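View pics/d0b.png

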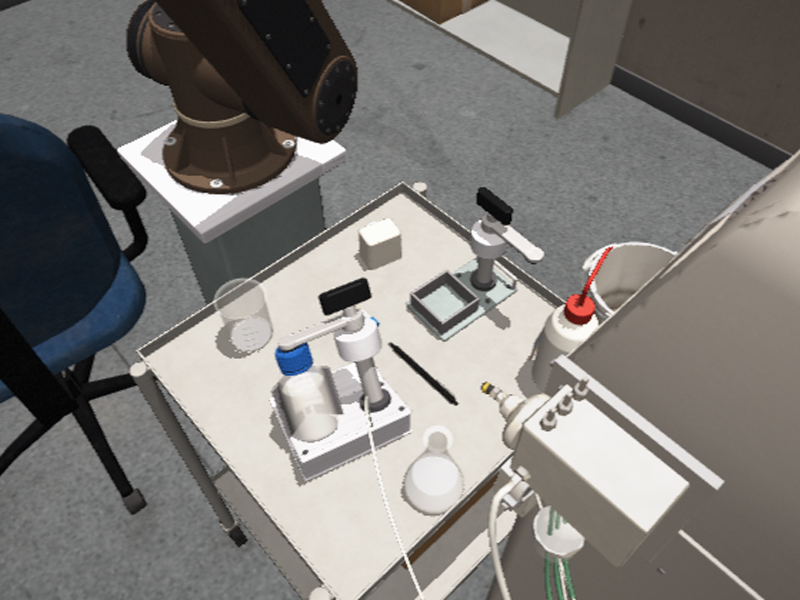

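The overview shows the holder (side view, about (340,390)), the caddy (about (460,280)), and the bystanders around them. I'll enlarge both crops.

```bash
python3 - <<'E'
from h import *
a=load('s0')['pixels'][:,:,::-1][155:315,200:350]
b=load('d0')['pixels'][:,:,::-1][120:345,140:390]
cv2.imwrite('pics/s0c.png',cv2.resize(a,None,fx=3.75,fy=3.75,interpolation=cv2.INTER_CUBIC))
cv2.imwrite('pics/d0c.png',cv2.resize(b,None,fx=2.6,fy=2.6,interpolation=cv2.INTER_CUBIC))
c=load('s0');
for t,pts in(('s0',[(370,395),(415,330)]),('d0',[(445,330),(340,470),(410,400)])):
  for u,v in pts: print(t,u,v,atz(load(t),u*.7,v*.7,0).round())
E
```

```text
s0 370 395 [547.  62.   0.]
s0 415 330 [ 575. -121.    0.]
d0 445 330 [573.   1.   0.]
d0 340 470 [ 636. -255.    0.]
d0 410 400 [ 623. -118.    0.]
```

View pics/s0c.png

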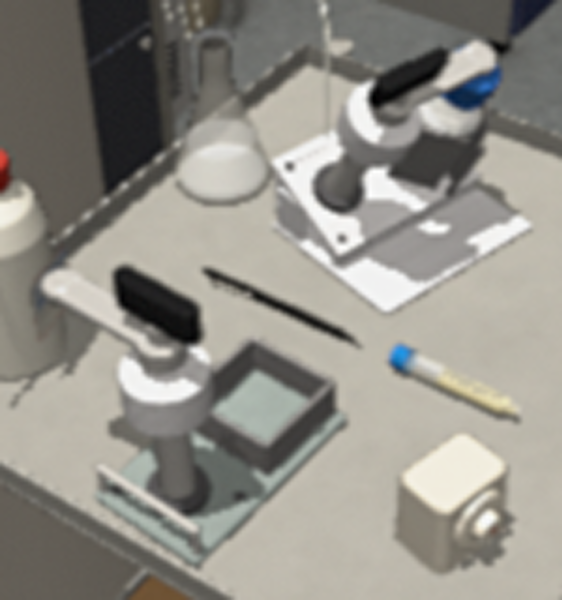

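View pics/d0c.png

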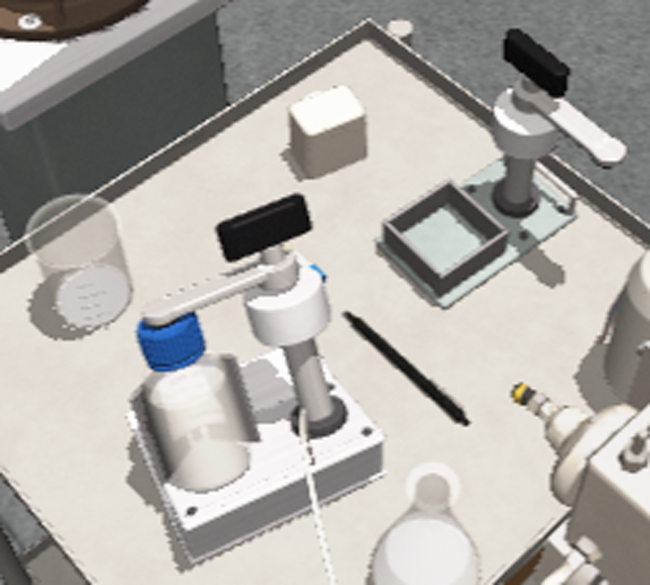

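```bash
cat > fit.py <<'E'
from h import *
from scipy.optimize import least_squares
s,d=load('s0'),load('d0')
S=lambda u,v:(s,u/3.75+200,v/3.75+155)
D=lambda u,v:(d,u/2.6+140,v/2.6+120)
def rz(a): return Rn.from_euler('z',a).as_matrix()
A=np.array([-.469,0,.883]); Y=np.array([0,1,0]); Z=np.array([0,0,1])
def hold(p):
    W=82*Y+A*161
    return [(D(264,230),W),(S(409,77),W),(D(320,415),82*Y+A*4),(S(340,185),82*Y+A*4),(D(172,343),A*111),
     (D(222,245),W-32*Y),(D(308,215),W+32*Y),(S(375,93),W+32*Y),(S(442,58),W-32*Y),
     (D(192,562),np.array([p[3],-42.5,-45])),(D(383,475),np.array([p[3],112.5,-45])),(D(208,465),0*A)]
def cad(p):
    k=p[3]; w=np.array([0,82+k,173.]); c=lambda x,y,z:np.array([x,y,z],float)
    return [(D(537,62),w),(S(158,303),w),(D(507,44),w-c(32,0,0)),(D(565,82),w+c(32,0,0)),(S(118,282),w+c(32,0,0)),(S(196,327),w-c(32,0,0)),
     (D(440,307),c(45,-77.5,0)),(D(375,243),c(-45,-77.5,4)),(D(577,210),c(45,77.5,4)),(S(345,422),c(-45,-77.5,4)),(S(200,562),c(-45,77.5,0)),(S(98,500),c(45,77.5,0)),
     (D(383,232),c(-37,k-37,38)),(D(447,182),c(-37,k+37,38)),(D(508,232),c(37,k+37,38)),(D(443,292),c(37,k-37,38)),
     (S(255,342),c(37,k-37,38)),(S(335,388),c(-37,k-37,38)),(S(265,455),c(-37,k+37,38)),(D(517,200),c(0,82+k,10)),(S(180,490),c(0,82+k,10))]
def fit(m,x0,z):
    def f(p):
        T=np.array([p[0],p[1],z]); return np.concatenate([proj(o[0],T+rz(p[2])@X)[0]-o[1:] for o,X in m(p)])
    r=least_squares(f,x0,loss='soft_l1'); print(r.x.round(3),'yawdeg',np.degrees(r.x[2]).round(1)); print(r.fun.reshape(-1,2).round(1).tolist()); return r.x
if __name__=='__main__':
    h=fit(hold,[640,-200,-.7,22],45); c=fit(cad,[570,30,0.5,-38],0)
    np.save('fit.npy',[h,c]); Rh=rz(h[2])
    for n,v in(('clamp_grip',82*Y+A*163),('cap',A*123)): print(n,(np.array([h[0],h[1],45])+Rh@v).round(1))
    Rc=rz(c[2]); T=np.array([c[0],c[1],0])
    print('pocket',T+Rc@[0,c[3],8],'latch',T+Rc@[0,c[3]+82,175],'axis',Rh@A)
E
python3 fit.py
```

```text
[ 591.86  -249.482    6.015   38.259] yawdeg 344.6
[[-0.1, -1.5], [-1.2, -0.9], [-0.2, 0.2], [-1.6, -0.1], [-0.6, -2.4], [-1.0, -0.4], [-0.4, -2.4], [-1.6, -0.4], [-0.9, -0.4], [-1.5, 1.7], [-0.1, -0.5], [3.1, 1.1]]
[ 5.46029e+02  6.26540e+01 -5.00000e-02 -3.69950e+01] yawdeg -2.9
[[-1.5, -0.8], [-0.9, -0.3], [-1.3, -2.5], [-0.7, 0.4], [-1.1, -0.6], [0.3, -0.5], [1.1, 1.8], [-1.3, -0.7], [-0.0, 0.9], [0.2, -2.5], [-0.9, 1.2], [-1.7, -0.6], [-0.8, -4.6], [0.3, -2.5], [0.3, -1.3], [-0.6, -6.1], [-2.1, -3.3], [-0.6, -3.3], [-0.5, -3.2], [-1.2, -1.6], [-1.1, -0.3]]
clamp_grip [ 539.9 -150.1  188.9]
cap [ 536.2 -234.2  153.6]
pocket [544.18295764  25.70469966   8.        ] latch [548.27531616 107.60251772 175.        ] axis [-0.45219244  0.1244307   0.883     ]
```

```bash
cat > plan.py <<'E'
from h import *
def frames():
    h,c=np.load('fit.npy'); Rh=Rn.from_euler('z',h[2]).as_matrix(); a=Rh@[-.469,0,.883]; a/=np.linalg.norm(a)
    x=np.cross(Rh[:,1],a); S=np.array([h[0],h[1],45])
    F=dict(a=a,S=S,grip=S+Rh@[0,82,0]+163*a,cap=S+123*a,Rtool=np.c_[np.cross(x,-a),x,-a])
    Rc=Rn.from_euler('z',c[2]).as_matrix(); T=np.array([c[0],c[1],0])
    F.update(Rc=Rc,pocket=T+Rc@[0,c[3],8],latch=T+Rc@[0,c[3]+82,175],
      Rplace=np.c_[-Rc[:,1]*-1,Rc[:,0],[0,0,-1]]); return F
def rows(R1,p1,n,start=None):
    """one row, repeated n times, takes the tool from here to (R1,p1)"""
    if start is None:
        s=arm.sense(); R0=Rn.from_quat(s['tool_rot']).as_matrix(); p0=s['position']
    else: R0,p0=start
    w=Rn.from_matrix(R0.T@R1).as_rotvec(); E=Rn.from_rotvec(w/n).as_matrix()
    M=sum(np.linalg.matrix_power(E,k) for k in range(n)); t=np.linalg.solve(M,R0.T@(p1-p0))
    print(n,'rows w',np.degrees(w/n).round(2),'t',t.round(2)); R,p=R0.copy(),np.array(p0)
    pts=[]
    for k in range(n): p=p+R@t; R=R@E; pts.append(p.round())
    print('mid',pts[n//2],'end',pts[-1])
def st():
    s=arm.sense(); print('t',s['time'],'p',np.round(s['position'],1),'q',np.round(s['joint_positions'],2),'F',np.round(s['force'],1),'w',round(s['gripper_width'],1),'gf',round(s['gripper_force'],1)); return s
E
python3 - <<'E'
from plan import *
F=frames(); print(np.linalg.det(F['Rtool']),np.linalg.det(F['Rplace']))
rows(F['Rtool'],F['grip']+70*F['a'],15)
E
```

```text
1.0000000000000002 0.9999999999999998
15 rows w [-1.75  0.8  -3.22] t [32.84 -6.83 -1.75]
mid [ 442. -365.  247.] end [ 508. -141.  251.]
```

drive_tool --rows '[{"wx": -1.75,"wy": 0.8,"wz": -3.22,"tx": 32.8,"ty": -6.8,"tz": -1.8,"hand": 0.3},{"wx": -1.75,"wy": 0.8,"wz": -3.22,"tx": 32.8,"ty": -6.8,"tz": -1.8,"hand": 0.3},{"wx": -1.75,"wy": 0.8,"wz": -3.22,"tx": 32.8,"ty": -6.8,"tz": -1.8,"hand": 0.3},{"wx": -1.75,"wy": 0.8,"wz": -3.22,"tx": 32.8,"ty": -6.8,"tz": -1.8,"hand": 0.3},{"wx": -1.75,"wy": 0.8,"wz": -3.22,"tx": 32.8,"ty": -6.8,"tz": -1.8,"hand": 0.3}]'

```text
time: 0.6
position: [388.2, -449.0, 241.6]
tool_rot: [0.932, 0.353, 0.051, 0.067]
force: [0.7, -0.8, 0.4]
gripper_width: 59.7
gripper_force: 0.0
```

drive_tool --rows '[{"wx": -1.75,"wy": 0.8,"wz": -3.22,"tx": 32.8,"ty": -6.8,"tz": -1.8,"hand": 0.3},{"wx": -1.75,"wy": 0.8,"wz": -3.22,"tx": 32.8,"ty": -6.8,"tz": -1.8,"hand": 0.3},{"wx": -1.75,"wy": 0.8,"wz": -3.22,"tx": 32.8,"ty": -6.8,"tz": -1.8,"hand": 0.3},{"wx": -1.75,"wy": 0.8,"wz": -3.22,"tx": 32.8,"ty": -6.8,"tz": -1.8,"hand": 0.3},{"wx": -1.75,"wy": 0.8,"wz": -3.22,"tx": 32.8,"ty": -6.8,"tz": -1.8,"hand": 0.3}]'

```text
time: 1.1
position: [470.4, -303.8, 251.2]
tool_rot: [0.863, 0.477, 0.1, 0.132]
force: [-0.2, -0.0, 0.2]
gripper_width: 59.6
gripper_force: 0.0
```

drive_tool --rows '[{"wx": -1.75,"wy": 0.8,"wz": -3.22,"tx": 32.8,"ty": -6.8,"tz": -1.8,"hand": 0.3},{"wx": -1.75,"wy": 0.8,"wz": -3.22,"tx": 32.8,"ty": -6.8,"tz": -1.8,"hand": 0.3},{"wx": -1.75,"wy": 0.8,"wz": -3.22,"tx": 32.8,"ty": -6.8,"tz": -1.8,"hand": 0.3},{"wx": -1.75,"wy": 0.8,"wz": -3.22,"tx": 32.8,"ty": -6.8,"tz": -1.8,"hand": 0.3},{"wx": -1.75,"wy": 0.8,"wz": -3.22,"tx": 32.8,"ty": -6.8,"tz": -1.8,"hand": 0.3}]'

```text
time: 1.6
position: [508.3, -141.0, 251.7]
tool_rot: [0.771, 0.589, 0.147, 0.193]
force: [1.1, 0.2, 0.3]
gripper_width: 60.1
gripper_force: 0.0
```

```bash
python3 - <<'E'
from plan import *
st(); F=frames(); rows(F['Rtool'],F['grip']+70*F['a'],2)
c=snap('wrist','w1'); cv2.imwrite('pics/w1b.png',cv2.resize(c['pixels'][:,:,::-1],(800,600),interpolation=cv2.INTER_CUBIC))
print((proj(c,[F['grip']+11*F['a'],F['cap'],F['S']+0,F['pocket'],F['latch']])/.7).round())
E
```

```text
t 1.6 p [ 508.3 -141.   251.7] q [-0.43  0.19  2.07  0.2   0.4  -0.33] F [1.1 0.2 0.3] w 60.1 gf 0.0
2 rows w [0.04 0.01 0.05] t [-0.21 -0.2   0.42]
mid [ 508. -141.  251.] end [ 508. -141.  251.]
[[ 406.  321.]
 [ 405.  421.]
 [ 405.  348.]
 [ 227.   15.]
 [ 215. -440.]]
```

View pics/w1b.png

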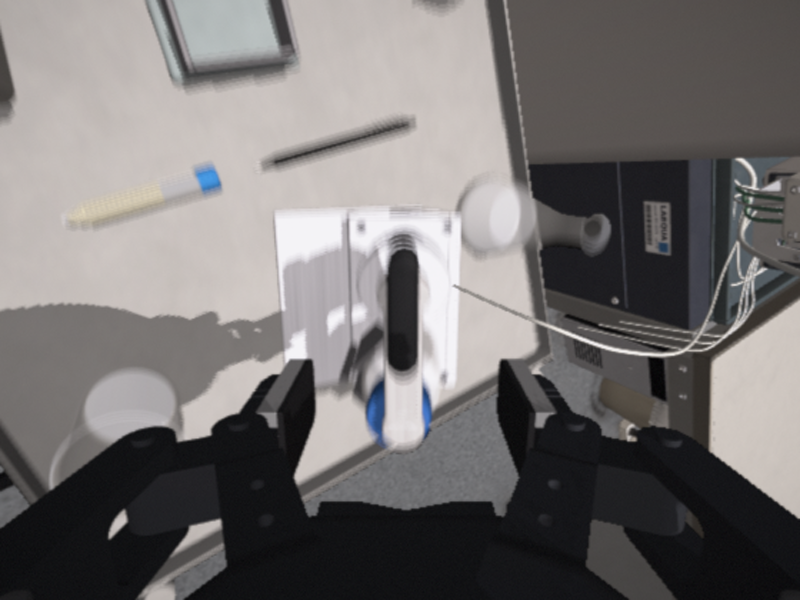

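Wrist view: the wing runs vertically, (403,247) to (403,370). The cap is around (400,408), and the pocket is at top left. I'll refit the holder with these points added.

```bash
cat > fit2.py <<'E'
import fit
from fit import *
w=load('w1'); W=lambda u,v:(w,u*.7,v*.7)
def hold2(p):
    o=hold(p)[:11]; g=82*Y+A*174
    return o+[(W(403,308),g),(W(403,248),g+31*Y),(W(403,369),g-31*Y),(W(400,410),A*121)]
h0,c=np.load('fit.npy'); h=fit.fit(hold2,h0,45); np.save('fit.npy',[h,c]); print(h-h0)
from plan import *
F=frames(); print(F['grip'],F['cap'])
rows(F['Rtool'],F['grip']+40*F['a'],1); rows(F['Rtool'],F['grip']-17*F['a'],2)
E
python3 fit2.py
```

```text
Traceback (most recent call last):
  File "fit2.py", line 7, in <module>
    h0,c=np.load('fit.npy'); h=fit.fit(hold2,h0,45); np.save('fit.npy',[h,c]); print(h-h0)
                               ^^^^^^^
AttributeError: 'function' object has no attribute 'fit'
```

```bash
sed -i 's/^import fit$//; s/h=fit.fit(/h=fit(/' fit2.py; python3 fit2.py
```

```text
[ 589.84  -246.679    5.997   39.821] yawdeg 343.6
[[1.4, -2.7], [-1.9, -0.2], [0.6, -0.8], [-1.9, 0.4], [0.5, -4.2], [0.4, -1.9], [1.3, -3.4], [-2.4, 0.3], [-1.4, 0.4], [-1.1, 0.5], [0.7, -0.5], [0.1, 4.4], [0.9, -0.2], [-0.6, 4.9], [1.0, 4.2]]
[-2.02046156  2.80305355 -0.01740696  1.56189312]
[ 539.61221012 -146.44249207  188.95419419] [ 534.48535743 -230.40543749  153.62801157]
1 rows w [ 0.06 -0.56  1.21] t [ 0.32  0.5  30.52]
mid [ 522. -141.  224.] end [ 522. -141.  224.]
2 rows w [ 0.03 -0.28  0.61] t [-1.000e-02  2.300e-01  4.376e+01]
mid [ 547. -149.  174.] end [ 547. -149.  174.]
```

drive_tool --rows '[{"wy": -0.6,"wz": 1.2,"tx": 1.5,"ty": 0.5,"tz": 25,"hand": 0.4},{"tz": 25,"hand": 0.4},{"tz": 20,"hand": 0.4},{"tz": 14,"hand": 0.4},{"hand": 0.4}]' --force 80

```text
invalid input
```

```bash
python3 - <<'E'
from plan import *
st(); F=frames(); rows(F['Rtool'],F['grip']-17*F['a'],1)
c=snap('wrist','w2'); cv2.imwrite('pics/w2b.png',c['pixels'][:,:,::-1])
E
```

```text
t 1.65 p [ 507.3 -137.6  251. ] q [-0.43  0.19  2.07  0.2   0.4  -0.33] F [-0.2  2.6 -0.2] w 59.5 gf 0.0
1 rows w [ 0.06 -0.56  1.21] t [-0.24  0.44 87.52]
mid [ 547. -149.  174.] end [ 547. -149.  174.]
```

View pics/w2b.png

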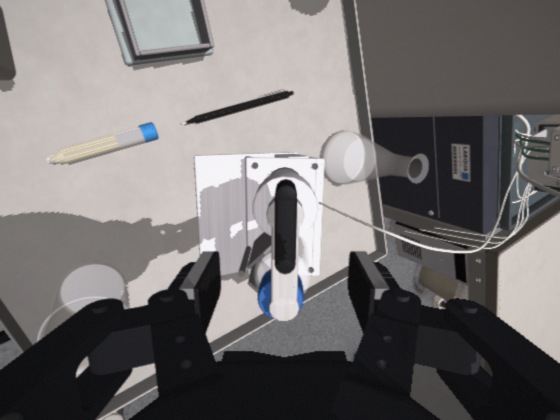

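The arm has settled now, so this picture is sharp. The wing runs from (286,178) to (284,273) and the cap centre is near (281,298). I'll refit with these instead of the blurred ones.

```bash
sed -i "s/load('w1')/load('w2')/; s/u\*.7,v\*.7/u,v/; s/W(403,308)/W(285,226)/; s/W(403,248)/W(286,180)/; s/W(403,369)/W(284,272)/; s/W(400,410)/W(281,298)/" fit2.py; python3 fit2.py
```

```text
[ 588.957 -248.629    5.996   39.823] yawdeg 343.5
[[0.3, -2.4], [-1.2, -0.4], [-0.5, -0.4], [-1.2, 0.1], [-0.7, -3.9], [-0.7, -1.6], [0.2, -3.1], [-1.8, -0.0], [-0.7, 0.1], [-2.3, 0.8], [-0.3, -0.1], [-0.0, 1.3], [0.1, 1.4], [-0.0, -2.0], [1.6, -1.4]]
[-8.83294574e-01 -1.95041022e+00 -1.27876377e-03  1.70826067e-03]
[ 538.85713547 -148.32875493  188.95419419] [ 533.62291823 -232.28507566  153.62801157]
1 rows w [-0.03 -0.56  1.15] t [-0.1  -0.38 30.31]
mid [ 521. -143.  224.] end [ 521. -143.  224.]
2 rows w [-0.01 -0.28  0.57] t [-0.22 -0.19 43.66]
mid [ 547. -151.  174.] end [ 547. -151.  174.]
```

Good agreement, within about 2 px. Descending with every field filled in.

drive_tool --force 80 --rows '[{"wx": 0,"wy": -0.6,"wz": 1.2,"tx": 0,"ty": -0.4,"tz": 25,"hand": 0.4},{"wx": 0,"wy": 0,"wz": 0,"tx": 0,"ty": 0,"tz": 25,"hand": 0.4},{"wx": 0,"wy": 0,"wz": 0,"tx": 0,"ty": 0,"tz": 20,"hand": 0.4},{"wx": 0,"wy": 0,"wz": 0,"tx": 0,"ty": 0,"tz": 14,"hand": 0.4},{"wx": 0,"wy": 0,"wz": 0,"tx": 0,"ty": 0,"tz": 0,"hand": 0.4}]'

```text
time: 2.2
position: [545.7, -153.8, 175.8]
tool_rot: [0.779, 0.579, 0.144, 0.193]
force: [-0.5, -0.2, 0.2]
gripper_width: 51.0
gripper_force: 0.0
```

```bash
python3 - <<'E'
from plan import *
st(); F=frames(); rows(F['Rtool'],F['grip']-17*F['a'],1)
E
```

```text
t 2.2 p [ 545.7 -153.8  175.8] q [-0.42  0.37  2.07  0.26  0.22 -0.37] F [-0.5 -0.2  0.2] w 51.0 gf 0.0
1 rows w [-0.13  0.16 -0.33] t [ 3.33 -1.06  1.55]
mid [ 547. -151.  174.] end [ 547. -151.  174.]
```

drive_tool --force 100 --rows '[{"wx": 0,"wy": 0,"wz": 0,"tx": 0.5,"ty": 0,"tz": 1,"hand": 1},{"wx": 0,"wy": 0,"wz": 0,"tx": 0,"ty": 0,"tz": 0,"hand": 1},{"wx": 0,"wy": 0,"wz": 0,"tx": 0,"ty": 0,"tz": 0,"hand": 1},{"wx": 0,"wy": 0,"wz": 0,"tx": 0,"ty": 0,"tz": 0,"hand": 1}]'

```text
time: 2.6
position: [545.1, -152.7, 177.0]
tool_rot: [0.779, 0.579, 0.144, 0.194]
force: [-9.9, -0.3, 3.8]
gripper_width: 13.3
gripper_force: 97.9
```

```bash
python3 - <<'E'
from plan import *
s=st(); print(s['moment']); F=frames(); rows(F['Rtool'],F['grip']-17*F['a'],1)
E
```

```text
t 2.6 p [ 545.1 -152.7  177. ] q [-0.42  0.37  2.08  0.26  0.22 -0.37] F [-9.9 -0.3  3.8] w 13.3 gf 97.9
[-0.31864745  1.27509702  0.19095797]
1 rows w [-0.04  0.16 -0.21] t [ 2.44 -0.77  3.09]
mid [ 547. -151.  174.] end [ 547. -151.  174.]
```

drive_tool --rows '[{"wx": 0,"wy": 0,"wz": -6,"tx": 0,"ty": 0.2,"tz": 0,"hand": 1},{"wx": 0,"wy": 0,"wz": -6,"tx": 0,"ty": 0.2,"tz": 0,"hand": 1},{"wx": 0,"wy": 0,"wz": -6,"tx": 0,"ty": 0.2,"tz": 0,"hand": 1},{"wx": 0,"wy": 0,"wz": -6,"tx": 0,"ty": 0.2,"tz": 0,"hand": 1},{"wx": 0,"wy": 0,"wz": -6,"tx": 0,"ty": 0.2,"tz": 0,"hand": 1}]'

```text
time: 3.1
position: [545.6, -152.7, 177.2]
tool_rot: [0.601, 0.762, 0.088, 0.224]
force: [-12.3, -1.1, 3.1]
gripper_width: 13.3
gripper_force: 98.5
```

```bash
python3 - <<'E'
from plan import *
s=st(); print(s['moment']); F=frames(); rows(F['Rtool'],F['grip']-17*F['a'],1)
E
```

```text
t 3.1 p [ 545.6 -152.7  177.2] q [-0.42  0.37  2.07  0.26  0.23 -0.89] F [-12.3  -1.1   3.1] w 13.3 gf 98.5
[-0.17726784  1.27245251 -0.37885556]
1 rows w [-0.12  0.12 29.95] t [ 2.62 -0.01  3.03]
mid [ 547. -151.  174.] end [ 547. -151.  174.]
```

drive_tool --rows '[{"wx": 0,"wy": 0,"wz": -8,"tx": 0,"ty": 0,"tz": 0,"hand": 1},{"wx": 0,"wy": 0,"wz": -8,"tx": 0,"ty": 0,"tz": 0,"hand": 1},{"wx": 0,"wy": 0,"wz": -8,"tx": 0,"ty": 0,"tz": 0,"hand": 1},{"wx": 0,"wy": 0,"wz": -8,"tx": 0,"ty": 0,"tz": 0,"hand": 1},{"wx": 0,"wy": 0,"wz": -8,"tx": 0,"ty": 0,"tz": 0,"hand": 1}]'

```text
time: 3.6
position: [545.9, -152.4, 177.4]
tool_rot: [0.304, 0.922, 0.006, 0.241]
force: [-8.3, 3.7, 1.8]
gripper_width: 13.0
gripper_force: 98.3
```

drive_tool --rows '[{"wx": 0,"wy": 0,"wz": -8,"tx": 0,"ty": 0,"tz": 0,"hand": 1},{"wx": 0,"wy": 0,"wz": -8,"tx": 0,"ty": 0,"tz": 0,"hand": 1},{"wx": 0,"wy": 0,"wz": -8,"tx": 0,"ty": 0,"tz": 0,"hand": 1},{"wx": 0,"wy": 0,"wz": -8,"tx": 0,"ty": 0,"tz": 0,"hand": 1},{"wx": 0,"wy": 0,"wz": -8,"tx": 0,"ty": 0,"tz": 0,"hand": 1}]'

```text
time: 4.1
position: [546.1, -152.0, 177.4]
tool_rot: [-0.03, 0.97, -0.076, 0.229]
force: [-6.0, 8.1, 2.9]
gripper_width: 12.8
gripper_force: 98.5
```

```bash
python3 - <<'E'
from plan import *
s=st(); print(s['moment']); F=frames(); print(Rn.from_matrix(F['Rtool'].T@Rn.from_quat(s['tool_rot']).as_matrix()).as_rotvec())
E
```

```text
t 4.1 p [ 546.1 -152.   177.4] q [-0.41  0.37  2.07  0.26  0.23 -2.29] F [-6.   8.1  2.9] w 12.8 gf 98.5
[1.54391984 0.2175101  0.66790493]
[ 2.49251096e-03  1.65161866e-04 -1.92073900e+00]
```

drive_tool --rows '[{"wx": 0,"wy": 0,"wz": -7,"tx": 0,"ty": 0,"tz": 0,"hand": 1},{"wx": 0,"wy": 0,"wz": -7,"tx": 0,"ty": 0,"tz": 0,"hand": 1},{"wx": 0,"wy": 0,"wz": -7,"tx": 0,"ty": 0,"tz": 0,"hand": 1},{"wx": 0,"wy": 0,"wz": 0,"tx": 0,"ty": 0,"tz": 0,"hand": 1},{"wx": 0,"wy": 0,"wz": 0,"tx": 0,"ty": 0,"tz": 0,"hand": 1}]'

```text
time: 4.6
position: [546.0, -151.7, 177.3]
tool_rot: [-0.204, 0.949, -0.116, 0.211]
force: [-4.8, 7.6, 2.9]
gripper_width: 13.3
gripper_force: 98.6
```

```bash
python3 - <<'E'
from plan import *
s=st(); print(s['moment']); F=frames(); print(Rn.from_matrix(F['Rtool'].T@Rn.from_quat(s['tool_rot']).as_matrix()).as_rotvec())
E
```

```text
t 4.6 p [ 546.  -151.7  177.3] q [-0.41  0.37  2.07  0.26  0.23 -2.65] F [-4.8  7.6  2.9] w 13.3 gf 98.6
[1.76783371 0.26284731 0.90868125]
[ 2.50645987e-03  1.38926865e-03 -2.28217859e+00]
```

drive_tool --rows '[{"wx": 0,"wy": 0,"wz": 0,"tx": 0,"ty": 0,"tz": 0,"hand": 0.4},{"wx": 0,"wy": 0,"wz": 0,"tx": 0,"ty": 0,"tz": 0,"hand": 0.4},{"wx": 0,"wy": 0,"wz": 0,"tx": 0,"ty": 0,"tz": -15,"hand": 0.4},{"wx": 0,"wy": 0,"wz": 0,"tx": 0,"ty": 0,"tz": -25,"hand": 0.4},{"wx": 0,"wy": 0,"wz": 0,"tx": 0,"ty": 0,"tz": -30,"hand": 0.4}]'

```text
time: 5.1
position: [515.3, -143.7, 239.2]
tool_rot: [-0.203, 0.949, -0.117, 0.211]
force: [-0.2, 0.6, 0.4]
gripper_width: 50.9
gripper_force: 0.0
```

```bash
python3 - <<'E'
from plan import *
s=st(); F=frames(); rows(F['Rtool'],F['cap']+70*F['a'],16)
E
```

```text
t 5.1 p [ 515.3 -143.7  239.2] q [-0.42  0.22  2.07  0.17  0.37 -2.56] F [-0.2  0.6  0.4] w 50.9 gf 0.0
16 rows w [-0.01  0.    8.17] t [-2.01 -5.92  1.61]
mid [ 529. -197.  238.] end [ 502. -223.  215.]
```

drive_tool --rows '[{"wx": 0,"wy": 0,"wz": 8.2,"tx": -2,"ty": -5.9,"tz": 1.6,"hand": 0},{"wx": 0,"wy": 0,"wz": 8.2,"tx": -2,"ty": -5.9,"tz": 1.6,"hand": 0},{"wx": 0,"wy": 0,"wz": 8.2,"tx": -2,"ty": -5.9,"tz": 1.6,"hand": 0},{"wx": 0,"wy": 0,"wz": 8.2,"tx": -2,"ty": -5.9,"tz": 1.6,"hand": 0},{"wx": 0,"wy": 0,"wz": 8.2,"tx": -2,"ty": -5.9,"tz": 1.6,"hand": 0}]'

```text
time: 5.6
position: [530.9, -171.8, 242.2]
tool_rot: [0.144, 0.959, -0.035, 0.24]
force: [0.5, -0.5, -0.1]
gripper_width: 85.7
gripper_force: 0.0
```

drive_tool --rows '[{"wx": 0,"wy": 0,"wz": 8.2,"tx": -2,"ty": -5.9,"tz": 1.6,"hand": 0},{"wx": 0,"wy": 0,"wz": 8.2,"tx": -2,"ty": -5.9,"tz": 1.6,"hand": 0},{"wx": 0,"wy": 0,"wz": 8.2,"tx": -2,"ty": -5.9,"tz": 1.6,"hand": 0},{"wx": 0,"wy": 0,"wz": 8.2,"tx": -2,"ty": -5.9,"tz": 1.6,"hand": 0},{"wx": 0,"wy": 0,"wz": 8.2,"tx": -2,"ty": -5.9,"tz": 1.6,"hand": 0}]'

```text
time: 6.1
position: [526.5, -202.5, 235.6]
tool_rot: [0.471, 0.848, 0.051, 0.237]
force: [-0.1, -0.1, 0.8]
gripper_width: 85.1
gripper_force: 0.0
```

drive_tool --rows '[{"wx": 0,"wy": 0,"wz": 8.2,"tx": -2,"ty": -5.9,"tz": 1.6,"hand": 0},{"wx": 0,"wy": 0,"wz": 8.2,"tx": -2,"ty": -5.9,"tz": 1.6,"hand": 0},{"wx": 0,"wy": 0,"wz": 8.2,"tx": -2,"ty": -5.9,"tz": 1.6,"hand": 0},{"wx": 0,"wy": 0,"wz": 8.2,"tx": -2,"ty": -5.9,"tz": 1.6,"hand": 0},{"wx": 0,"wy": 0,"wz": 8.2,"tx": -2,"ty": -5.9,"tz": 1.6,"hand": 0}]'

```text
time: 6.6
position: [507.0, -221.4, 219.5]
tool_rot: [0.738, 0.629, 0.131, 0.204]
force: [0.4, 0.3, -0.3]
gripper_width: 85.6
gripper_force: 0.0
```

drive_tool --rows '[{"wx": 0,"wy": 0,"wz": 8.2,"tx": -2,"ty": -5.9,"tz": 1.6,"hand": 0},{"wx": 0,"wy": 0,"wz": 0,"tx": 0,"ty": 0,"tz": 0,"hand": 0},{"wx": 0,"wy": 0,"wz": 0,"tx": 0,"ty": 0,"tz": 0,"hand": 0}]'

```text
time: 6.9
position: [502.4, -222.7, 215.5]
tool_rot: [0.779, 0.579, 0.144, 0.195]
force: [0.3, 0.8, 0.2]
gripper_width: 85.2
gripper_force: 0.0
```

```bash
python3 - <<'E'
from plan import *
st(); F=frames(); 
c=snap('wrist','w3'); cv2.imwrite('pics/w3b.png',cv2.resize(c['pixels'][:,:,::-1],(800,600),interpolation=cv2.INTER_CUBIC))
print((proj(c,[F['grip'],F['cap'],F['cap']-24*F['a']])/.7).round())
rows(F['Rtool'],F['cap']-17*F['a'],1)
E
```

```text
t 6.9 p [ 502.4 -222.7  215.5] q [-0.6   0.28  2.07  0.43  0.35 -0.68] F [0.3 0.8 0.2] w 85.2 gf 0.0
[[405. 128.]
 [406. 314.]
 [406. 301.]]
1 rows w [ 0.07  0.19 -0.27] t [-0.21 -0.39 86.96]
mid [ 541. -235.  139.] end [ 541. -235.  139.]
```

View pics/w3b.png

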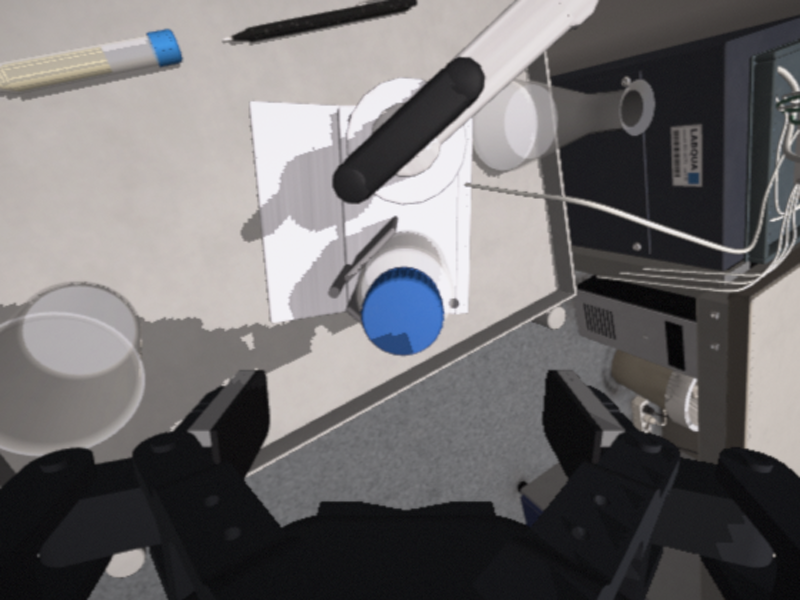

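drive_tool --force 40 --rows '[{"wx": 0,"wy": 0,"wz": 0,"tx": -1.5,"ty": -1.5,"tz": 25,"hand": 0},{"wx": 0,"wy": 0,"wz": 0,"tx": 0,"ty": 0,"tz": 25,"hand": 0},{"wx": 0,"wy": 0,"wz": 0,"tx": 0,"ty": 0,"tz": 20,"hand": 0},{"wx": 0,"wy": 0,"wz": 0,"tx": 0,"ty": 0,"tz": 15,"hand": 0},{"wx": 0,"wy": 0,"wz": 0,"tx": 0,"ty": 0,"tz": 0,"hand": 0}]'

```text
time: 7.45
position: [539.1, -234.9, 137.9]
tool_rot: [0.779, 0.578, 0.144, 0.193]
force: [-0.2, 0.6, -0.3]
gripper_width: 85.6
gripper_force: 0.0
```

drive_tool --force 40 --rows '[{"wx": 0,"wy": 0,"wz": 0,"tx": 0,"ty": 0,"tz": 0,"hand": 0.3},{"wx": 0,"wy": 0,"wz": 0,"tx": 0,"ty": 0,"tz": 0,"hand": 1},{"wx": 0,"wy": 0,"wz": 0,"tx": 0,"ty": 0,"tz": 0,"hand": 1},{"wx": 0,"wy": 0,"wz": 0,"tx": 0,"ty": 0,"tz": 0,"hand": 1}]'

```text
time: 7.85
position: [538.8, -235.1, 140.6]
tool_rot: [0.78, 0.577, 0.145, 0.195]
force: [-3.3, 0.8, 8.1]
gripper_width: 39.6
gripper_force: 39.0
```

```bash
python3 - <<'E'
from plan import *
st(); F=frames(); rows(F['Rtool'],F['cap']-17*F['a'],1)
E
```

```text
t 7.85 p [ 538.8 -235.1  140.6] q [-0.58  0.45  2.06  0.72  0.2  -0.97] F [-3.3  0.8  8.1] w 39.6 gf 39.0
1 rows w [ 0.13  0.19 -0.45] t [1.25 1.05 2.76]
mid [ 541. -235.  139.] end [ 541. -235.  139.]
```

drive_tool --force 60 --rows '[{"wx": 0,"wy": 0,"wz": 0,"tx": 0,"ty": 0,"tz": -4,"hand": 1},{"wx": 0,"wy": 0,"wz": 0,"tx": 0,"ty": 0,"tz": -16,"hand": 1},{"wx": 0,"wy": 0,"wz": 0,"tx": 0,"ty": 0,"tz": -25,"hand": 1},{"wx": 0,"wy": 0,"wz": 0,"tx": 0,"ty": 0,"tz": -25,"hand": 1},{"wx": 0,"wy": 0,"wz": 0,"tx": 0,"ty": 0,"tz": -25,"hand": 1}]'

```text
time: 8.35
position: [494.9, -221.7, 223.7]
tool_rot: [0.78, 0.577, 0.144, 0.193]
force: [0.5, -0.3, -3.9]
gripper_width: 37.9
gripper_force: 62.2
```

drive_tool --rows '[{"wx": 0,"wy": 0,"wz": 0,"tx": 0,"ty": 0,"tz": -15,"hand": 1},{"wx": 0,"wy": 0,"wz": 0,"tx": 0,"ty": 0,"tz": 0,"hand": 1},{"wx": 0,"wy": 0,"wz": 0,"tx": 0,"ty": 0,"tz": 0,"hand": 1}]'

```text
time: 8.65
position: [489.1, -220.0, 236.2]
tool_rot: [0.78, 0.577, 0.144, 0.194]
force: [0.1, -0.1, -4.5]
gripper_width: 38.1
gripper_force: 62.2
```

```bash
python3 - <<'E'
from plan import *
st(); F=frames(); k=(np.array([538.8,-235.1,140.6])-F['S']); print('k',k@F['a'],F['Rtool'].T@k)
P=F['pocket']; print(P); rows(F['Rplace'],np.array([P[0],P[1]-75,235]),8)
E
```

```text
t 8.65 p [ 489.1 -220.   236.2] q [-0.62  0.23  2.07  0.39  0.4  -0.65] F [ 0.1 -0.1 -4.5] w 38.1 gf 62.2
k 108.79120160597155 [  -1.23305732   -1.02209484 -108.79120161]
[544.18295764  25.70469966   8.        ]
8 rows w [ 3.48  0.42 -1.73] t [22.3   2.72  0.71]
mid [ 528. -115.  237.] end [544. -49. 235.]
```

```bash
python3 - <<'E'
from plan import *
s=arm.sense(); F=frames(); P=F['pocket']; A=np.array([492,-218,345.])
rows(F['Rplace'],A,5); B=np.array([P[0],P[1]-75,345])
rows(F['Rplace'],B,6,(F['Rplace'],A)); rows(F['Rplace'],B-[0,0,85],4,(F['Rplace'],B))
E
```

```text
5 rows w [ 5.57  0.67 -2.77] t [  0.1    6.84 -20.89]
mid [ 485. -218.  302.] end [ 492. -218.  345.]
6 rows w [0. 0. 0.] t [28.52  7.28  0.  ]
mid [ 527. -106.  345.] end [544. -49. 345.]
4 rows w [0. 0. 0.] t [ 0.    0.   21.25]
mid [544. -49. 281.] end [544. -49. 260.]
```

drive_tool --rows '[{"wx": 5.6,"wy": 0.7,"wz": -2.8,"tx": 0,"ty": 6.8,"tz": -20.9,"hand": 1},{"wx": 5.6,"wy": 0.7,"wz": -2.8,"tx": 0,"ty": 6.8,"tz": -20.9,"hand": 1},{"wx": 5.6,"wy": 0.7,"wz": -2.8,"tx": 0,"ty": 6.8,"tz": -20.9,"hand": 1},{"wx": 5.6,"wy": 0.7,"wz": -2.8,"tx": 0,"ty": 6.8,"tz": -20.9,"hand": 1},{"wx": 5.6,"wy": 0.7,"wz": -2.8,"tx": 0,"ty": 6.8,"tz": -20.9,"hand": 1}]'

```text
time: 9.15
position: [492.2, -218.7, 345.3]
tool_rot: [0.723, 0.691, -0.001, -0.004]
force: [0.9, 0.1, -4.1]
gripper_width: 38.2
gripper_force: 62.3
```

```bash
python3 - <<'E'
from plan import *
st(); F=frames(); P=F['pocket']; rows(F['Rplace'],np.array([P[0],P[1]-75,345]),6)
E
```

```text
t 9.15 p [ 492.2 -218.7  345.3] q [-0.54  0.27  1.6  -0.    1.28 -0.5 ] F [ 0.9  0.1 -4.1] w 38.2 gf 62.3
6 rows w [-0.07 -0.03  0.05] t [28.61  7.32  0.06]
mid [ 527. -106.  345.] end [544. -49. 345.]
```

drive_tool --rows '[{"wx": 0,"wy": 0,"wz": 0,"tx": 28.6,"ty": 7.3,"tz": 0,"hand": 1},{"wx": 0,"wy": 0,"wz": 0,"tx": 28.6,"ty": 7.3,"tz": 0,"hand": 1},{"wx": 0,"wy": 0,"wz": 0,"tx": 28.6,"ty": 7.3,"tz": 0,"hand": 1},{"wx": 0,"wy": 0,"wz": 0,"tx": 28.6,"ty": 7.3,"tz": 0,"hand": 1},{"wx": 0,"wy": 0,"wz": 0,"tx": 28.6,"ty": 7.3,"tz": 0,"hand": 1}]'

```text
time: 9.65
position: [535.9, -76.2, 343.8]
tool_rot: [0.723, 0.691, -0.0, -0.002]
force: [0.3, 0.1, -3.6]
gripper_width: 38.4
gripper_force: 62.3
```

drive_tool --rows '[{"wx": -0.3,"wy": -0.2,"wz": 0.2,"tx": 28.6,"ty": 7.3,"tz": 10,"hand": 1},{"wx": 0,"wy": 0,"wz": 0,"tx": 0,"ty": 0,"tz": 30,"hand": 1},{"wx": 0,"wy": 0,"wz": 0,"tx": 0,"ty": 0,"tz": 25,"hand": 1},{"wx": 0,"wy": 0,"wz": 0,"tx": 0,"ty": 0,"tz": 0,"hand": 1},{"wx": 0,"wy": 0,"wz": 0,"tx": 0,"ty": 0,"tz": 0,"hand": 1}]'

```text
time: 10.15
position: [544.4, -49.3, 280.1]
tool_rot: [0.725, 0.689, 0.0, 0.001]
force: [-0.1, -0.0, -3.7]
gripper_width: 38.3
gripper_force: 62.4
```

```bash
python3 - <<'E'
from plan import *
st(); F=frames(); P=F['pocket']; Rc=F['Rc']
c=snap('wrist','w4'); cv2.imwrite('pics/w4b.png',cv2.resize(c['pixels'][:,:,::-1],(800,600),interpolation=cv2.INTER_CUBIC))
for z in(30,):
  print((proj(c,[P+Rc@[sx*37,sy*37,z] for sx,sy in((-1,-1),(-1,1),(1,1),(1,-1))])/.7).round().tolist())
print((proj(c,[F['latch']+Rc@[sx*32,0,11] for sx in(-1,0,1)])/.7).round().tolist())
E
```

```text
t 10.15 p [544.4 -49.3 280.1] q [-0.21  0.33  1.69 -0.    1.12 -0.16] F [-0.1 -0.  -3.7] w 38.3 gf 62.4
[[357.0, 209.0], [354.0, 113.0], [449.0, 113.0], [447.0, 209.0]]
[[327.0, -37.0], [399.0, -37.0], [471.0, -37.0]]
```

View pics/w4b.png

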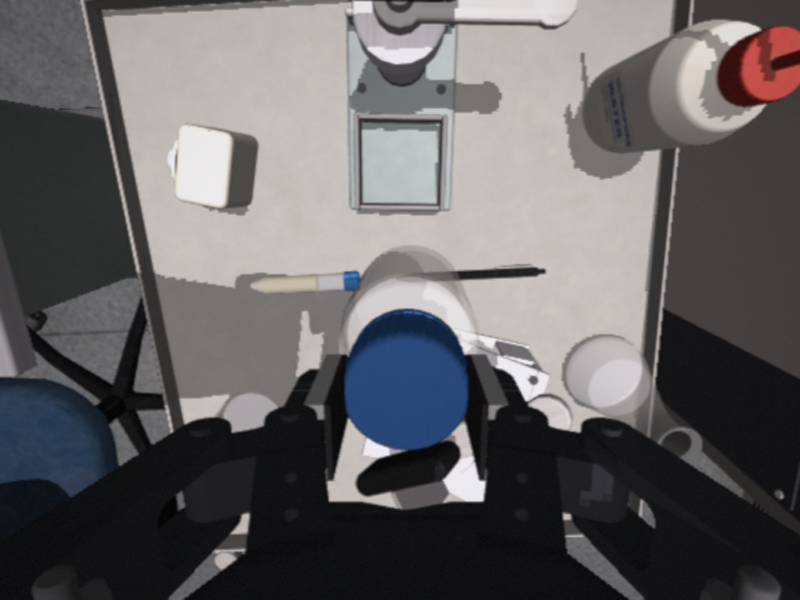

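The pocket rim corners are at (352,212), (355,115), (447,114) and (450,211), within about 1 mm of the fit. The cap circle is centred at (407,378). Next I'll check the bottle's offset in the grip and plan the lowering.

```bash
python3 - <<'E'
from plan import *
c=load('w4'); F=frames(); s=c['state']; R=Rn.from_quat(s['tool_rot']).as_matrix()
for dx,dy in((0,0),(3,0),(0,3)): print((proj(c,[s['position']+R@[dx,dy,-14.5]])/.7).round(1))
P=F['pocket']
rows(F['Rplace'],np.array([P[0],P[1],280]),3); print(np.array(s['tool_rot']), R[:,2])
E
```

```text
[[409.7 396. ]]
[[409.7 387.1]]
[[419.3 396. ]]
3 rows w [ 0.07  0.03 -0.01] t [25.02 -1.39  0.28]
mid [544.   1. 280.] end [544.  26. 280.]
[7.24602042e-01 6.89166681e-01 2.06092000e-04 1.06000839e-03] [ 0.00175971 -0.00125211 -0.99999767]
```

drive_tool --rows '[{"wx": 0,"wy": 0,"wz": 0,"tx": 24.5,"ty": -1.2,"tz": 0,"hand": 1},{"wx": 0,"wy": 0,"wz": 0,"tx": 24.5,"ty": -1.2,"tz": 0,"hand": 1},{"wx": 0,"wy": 0,"wz": 0,"tx": 24.5,"ty": -1.2,"tz": 0,"hand": 1},{"wx": 0,"wy": 0,"wz": 0,"tx": 0,"ty": 0,"tz": 15,"hand": 1},{"wx": 0,"wy": 0,"wz": 0,"tx": 0,"ty": 0,"tz": 25,"hand": 1}]'

```text
time: 10.7
position: [545.5, 24.7, 242.6]
tool_rot: [0.724, 0.69, 0.002, 0.004]
force: [0.2, 0.4, -3.5]
gripper_width: 38.5
gripper_force: 62.4
```

drive_tool --rows '[{"wx": 0,"wy": 0,"wz": 0,"tx": 0,"ty": 0,"tz": 25,"hand": 1},{"wx": 0,"wy": 0,"wz": 0,"tx": 0,"ty": 0,"tz": 25,"hand": 1},{"wx": 0,"wy": 0,"wz": 0,"tx": 0,"ty": 0,"tz": 25,"hand": 1},{"wx": 0,"wy": 0,"wz": 0,"tx": 0,"ty": 0,"tz": 5,"hand": 1},{"wx": 0,"wy": 0,"wz": 0,"tx": 0,"ty": 0,"tz": 0,"hand": 1}]'

```text
time: 11.2
position: [544.9, 23.9, 160.8]
tool_rot: [0.725, 0.689, 0.001, 0.002]
force: [0.3, 0.5, -4.2]
gripper_width: 38.0
gripper_force: 62.4
```

```bash
python3 - <<'E'
from plan import *
s=st(); F=frames(); P=F['pocket']; rows(F['Rplace'],np.array([P[0],P[1],117]),1)
c=snap('wrist','w5'); d=snap('side','d5')
a=cv2.resize(c['pixels'][60:340,130:430,::-1],(400,373)); b=cv2.resize(d['pixels'][120:250,250:390,::-1],(400,371),interpolation=cv2.INTER_CUBIC)
cv2.imwrite('pics/m5.png',np.hstack([a[:371],b]))
E
```

```text
t 11.2 p [544.9  23.9 160.8] q [-0.08  0.46  1.83 -0.    0.84 -0.02] F [ 0.3  0.5 -4.2] w 38.0 gf 62.4
1 rows w [ 0.19  0.09 -0.03] t [ 1.83 -0.97 43.84]
mid [544.  26. 117.] end [544.  26. 117.]
```

View pics/m5.png

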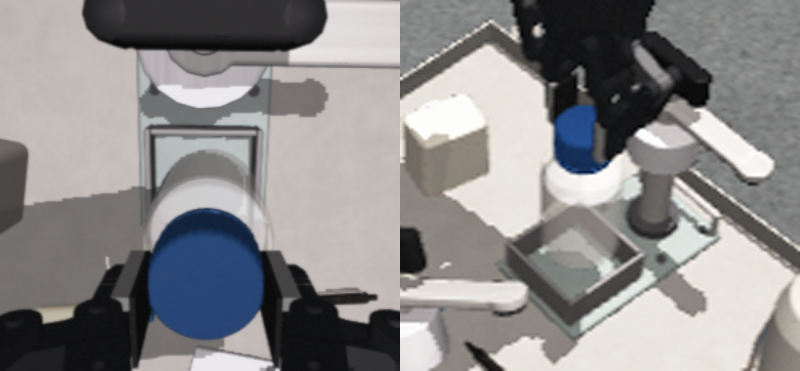

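The bottle hangs centred over the pocket in both views: the wrist crop cap is at (205,275) with the pocket walls symmetric at 150 and 258. Lowering.

drive_tool --rows '[{"wx": 0.1,"wy": 0,"wz": 0,"tx": 0,"ty": 0,"tz": 10,"hand": 1},{"wx": 0,"wy": 0,"wz": 0,"tx": 0,"ty": 0,"tz": 10,"hand": 1},{"wx": 0,"wy": 0,"wz": 0,"tx": 0,"ty": 0,"tz": 10,"hand": 1},{"wx": 0,"wy": 0,"wz": 0,"tx": 0,"ty": 0,"tz": 5,"hand": 1},{"wx": 0,"wy": 0,"wz": 0,"tx": 0,"ty": 0,"tz": 3,"hand": 1}]'

```text
time: 11.8
position: [544.3, 24.0, 121.5]
tool_rot: [0.725, 0.689, -0.0, 0.001]
force: [-0.8, 0.6, -3.0]
gripper_width: 38.4
gripper_force: 62.4
```

drive_tool --rows '[{"wx": 0,"wy": 0,"wz": 0,"tx": 0,"ty": 0,"tz": 2,"hand": 1},{"wx": 0,"wy": 0,"wz": 0,"tx": 0,"ty": 0,"tz": 2,"hand": 1},{"wx": 0,"wy": 0,"wz": 0,"tx": 0,"ty": 0,"tz": 0,"hand": 1}]'

```text
time: 12.1
position: [544.5, 24.0, 118.3]
tool_rot: [0.725, 0.689, -0.0, 0.001]
force: [-1.1, -0.2, -2.6]
gripper_width: 38.1
gripper_force: 62.4
```

drive_tool --rows '[{"wx": 0,"wy": 0,"wz": 0,"tx": 0,"ty": 0,"tz": 1,"hand": 1},{"wx": 0,"wy": 0,"wz": 0,"tx": 0,"ty": 0,"tz": 1,"hand": 1},{"wx": 0,"wy": 0,"wz": 0,"tx": 0,"ty": 0,"tz": 0,"hand": 1}]'

```text
time: 12.4
position: [545.2, 24.1, 117.8]
tool_rot: [0.725, 0.689, 0.001, 0.002]
force: [-1.5, 1.1, 10.9]
gripper_width: 38.5
gripper_force: 64.0
```

drive_tool --rows '[{"wx": 0,"wy": 0,"wz": 0,"tx": 0,"ty": 0,"tz": 1,"hand": 1},{"wx": 0,"wy": 0,"wz": 0,"tx": 0,"ty": 0,"tz": 1,"hand": 1},{"wx": 0,"wy": 0,"wz": 0,"tx": 0,"ty": 0,"tz": 0,"hand": 1}]'

```text
time: 12.7
position: [546.1, 24.1, 117.3]
tool_rot: [0.725, 0.689, 0.002, 0.003]
force: [-1.4, 2.6, 27.1]
gripper_width: 38.2
gripper_force: 66.3
```

Floor contact came at the expected height. Releasing and going straight up.

drive_tool --rows '[{"wx": 0,"wy": 0,"wz": 0,"tx": 0,"ty": 0,"tz": -2,"hand": 1},{"wx": 0,"wy": 0,"wz": 0,"tx": 0,"ty": 0,"tz": 0,"hand": 0.2},{"wx": 0,"wy": 0,"wz": 0,"tx": 0,"ty": 0,"tz": 0,"hand": 0.1},{"wx": 0,"wy": 0,"wz": 0,"tx": 0,"ty": 0,"tz": 0,"hand": 0.1},{"wx": 0,"wy": 0,"wz": 0,"tx": 0,"ty": 0,"tz": -8,"hand": 0.1}]'

```text
time: 13.2
position: [544.0, 24.0, 123.7]
tool_rot: [0.725, 0.689, -0.001, 0.0]
force: [0.3, -0.1, 0.3]
gripper_width: 77.0
gripper_force: 0.0
```

drive_tool --rows '[{"wx": 0,"wy": 0,"wz": 0,"tx": 0,"ty": 0,"tz": -25,"hand": 0.1},{"wx": 0,"wy": 0,"wz": 0,"tx": 0,"ty": 0,"tz": -35,"hand": 0.1},{"wx": 0,"wy": 0,"wz": 0,"tx": 0,"ty": 0,"tz": -40,"hand": 0.1},{"wx": 0,"wy": 0,"wz": 0,"tx": 0,"ty": 0,"tz": -30,"hand": 0.1},{"wx": 0,"wy": 0,"wz": 0,"tx": 0,"ty": 0,"tz": 0,"hand": 0.1}]'

```text
time: 13.7
position: [545.5, 24.2, 258.7]
tool_rot: [0.725, 0.689, 0.002, 0.004]
force: [1.0, 1.4, -0.0]
gripper_width: 76.8
gripper_force: 0.0
```

```bash
python3 - <<'E'
from plan import *
st(); F=frames(); Rc=F['Rc']; L=F['latch']; P=F['pocket']
c=snap('wrist','w6'); d=snap('side','d6')
a=c['pixels'][:,:,::-1]; b=cv2.resize(d['pixels'][110:250,250:400,::-1],(450,420),interpolation=cv2.INTER_CUBIC)
cv2.imwrite('pics/m6.png',cv2.resize(np.hstack([a[:,120:450],b]),(780,420)))
print(proj(c,[P+[0,0,123],L+[0,0,11],L+Rc@[32,0,11],L-Rc@[32,0,-11]]).round(),'side cap',proj(d,[P+[0,0,123]]))
Rl=np.c_[-Rc[:,0]*-1,-Rc[:,1],[0,0,-1]]
for sg in(1,-1):
  R1=np.c_[sg*Rc[:,0],-sg*Rc[:,1],[0,0,-1]]; rows(R1,L+[0,0,50],12)
E
```

```text
t 13.7 p [545.5  24.2 258.7] q [-0.08  0.35  1.72 -0.    1.06 -0.02] F [ 1.   1.4 -0. ] w 76.8 gf 0.0
[[283. 199.]
 [283.  93.]
 [333.  93.]
 [232.  93.]] side cap [[313.15888774 177.33330975]]
12 rows w [ 0.02 -0.    7.5 ] t [ 5.8  -5.1   2.47]
mid [530.  74. 237.] end [548. 108. 225.]
12 rows w [ 0.    0.02 -7.5 ] t [5.81 5.08 2.48]
mid [563.  73. 237.] end [548. 108. 225.]
```

View pics/m6.png

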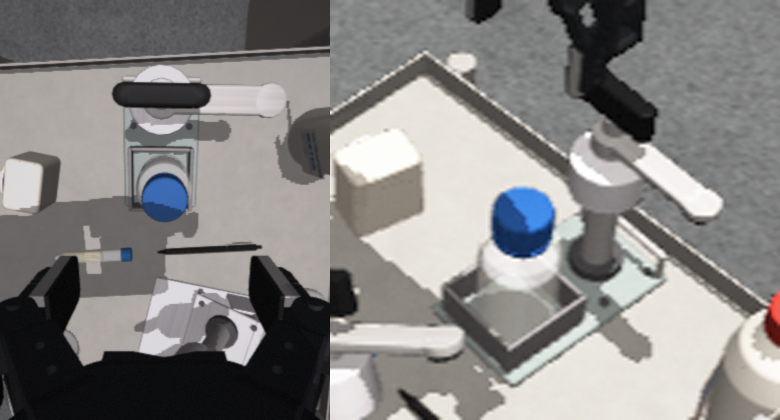

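The bottle stands upright in the pocket. The wing is at (282,94), matching the prediction of (283,93). Moving over the latch.

drive_tool --rows '[{"wx": 0,"wy": 0,"wz": -7.5,"tx": 5.8,"ty": 5.1,"tz": 2.5,"hand": 0.4},{"wx": 0,"wy": 0,"wz": -7.5,"tx": 5.8,"ty": 5.1,"tz": 2.5,"hand": 0.4},{"wx": 0,"wy": 0,"wz": -7.5,"tx": 5.8,"ty": 5.1,"tz": 2.5,"hand": 0.4},{"wx": 0,"wy": 0,"wz": -7.5,"tx": 5.8,"ty": 5.1,"tz": 2.5,"hand": 0.4}]'

```text
time: 14.2
position: [560.6, 50.0, 242.7]
tool_rot: [0.519, 0.855, -0.001, -0.0]
force: [0.2, -0.2, -0.5]
gripper_width: 51.4
gripper_force: 0.0
```

drive_tool --rows '[{"wx": 0,"wy": 0,"wz": -7.5,"tx": 5.8,"ty": 5.1,"tz": 2.5,"hand": 0.4},{"wx": 0,"wy": 0,"wz": -7.5,"tx": 5.8,"ty": 5.1,"tz": 2.5,"hand": 0.4},{"wx": 0,"wy": 0,"wz": -7.5,"tx": 5.8,"ty": 5.1,"tz": 2.5,"hand": 0.4},{"wx": 0,"wy": 0,"wz": -7.5,"tx": 5.8,"ty": 5.1,"tz": 2.5,"hand": 0.4}]'

```text
time: 14.6
position: [562.0, 80.6, 232.6]
tool_rot: [0.28, 0.96, -0.001, -0.0]
force: [-0.2, -0.5, -0.5]
gripper_width: 51.7
gripper_force: 0.0
```

drive_tool --rows '[{"wx": 0,"wy": 0,"wz": -7.5,"tx": 5.8,"ty": 5.1,"tz": 2.5,"hand": 0.4},{"wx": 0,"wy": 0,"wz": -7.5,"tx": 5.8,"ty": 5.1,"tz": 2.5,"hand": 0.4},{"wx": 0,"wy": 0,"wz": -7.5,"tx": 5.8,"ty": 5.1,"tz": 2.5,"hand": 0.4},{"wx": 0,"wy": 0,"wz": -7.5,"tx": 5.8,"ty": 5.1,"tz": 2.5,"hand": 0.4},{"wx": 0,"wy": 0,"wz": 0,"tx": 0,"ty": 0,"tz": 0,"hand": 0.4}]'

```text
time: 15.1
position: [547.6, 108.0, 222.6]
tool_rot: [0.024, 1.0, -0.001, -0.001]
force: [0.2, 0.3, -0.0]
gripper_width: 51.2
gripper_force: 0.0
```

```bash
python3 - <<'E'
from plan import *
st(); F=frames(); Rc=F['Rc']; L=F['latch']
rows(np.c_[-Rc[:,0],Rc[:,1],[0,0,-1]],L-[0,0,16],4)
E
```

```text
t 15.1 p [547.6 108.  222.6] q [ 0.08  0.41  1.73 -0.    1.   -1.44] F [ 0.2  0.3 -0. ] w 51.2 gf 0.0
4 rows w [-0.03 -0.03  0.03] t [-0.19 -0.08 15.9 ]
mid [548. 108. 175.] end [548. 108. 159.]
```

drive_tool --force 60 --rows '[{"wx": 0,"wy": 0,"wz": 0,"tx": -0.5,"ty": 0,"tz": 18,"hand": 0.4},{"wx": 0,"wy": 0,"wz": 0,"tx": 0,"ty": 0,"tz": 20,"hand": 0.4},{"wx": 0,"wy": 0,"wz": 0,"tx": 0,"ty": 0,"tz": 16,"hand": 0.4},{"wx": 0,"wy": 0,"wz": 0,"tx": 0,"ty": 0,"tz": 9,"hand": 0.4},{"wx": 0,"wy": 0,"wz": 0,"tx": 0,"ty": 0,"tz": 0,"hand": 0.4}]'

```text
time: 15.6
position: [548.8, 107.2, 159.8]
tool_rot: [0.026, 1.0, -0.001, -0.001]
force: [0.4, -1.0, 0.4]
gripper_width: 51.2
gripper_force: 0.0
```

drive_tool --force 60 --rows '[{"wx": 0,"wy": 0,"wz": 0,"tx": 0,"ty": 0,"tz": 0,"hand": 1},{"wx": 0,"wy": 0,"wz": 0,"tx": 0,"ty": 0,"tz": 0,"hand": 1},{"wx": 0,"wy": 0,"wz": 0,"tx": 0,"ty": 0,"tz": 0,"hand": 1},{"wx": 0,"wy": 0,"wz": 0,"tx": 0,"ty": 0,"tz": 0,"hand": 1}]'

```text
time: 16.0
position: [549.5, 107.4, 162.0]
tool_rot: [0.026, 1.0, -0.001, 0.001]
force: [-1.4, -1.7, 5.7]
gripper_width: 13.8
gripper_force: 59.3
```

drive_tool --rows '[{"wx": 0,"wy": 0,"wz": 5,"tx": 0,"ty": 0,"tz": 0,"hand": 1},{"wx": 0,"wy": 0,"wz": 7,"tx": 0,"ty": 0,"tz": 0,"hand": 1},{"wx": 0,"wy": 0,"wz": 7,"tx": 0,"ty": 0,"tz": 0,"hand": 1},{"wx": 0,"wy": 0,"wz": 7,"tx": 0,"ty": 0,"tz": 0,"hand": 1}]'

```text
time: 16.4
position: [549.4, 107.2, 162.1]
tool_rot: [0.251, 0.968, -0.001, 0.001]
force: [-1.9, -2.7, 7.2]
gripper_width: 13.8
gripper_force: 59.1
```

drive_tool --rows '[{"wx": 0,"wy": 0,"wz": 7,"tx": 0,"ty": 0,"tz": 0,"hand": 1},{"wx": 0,"wy": 0,"wz": 7,"tx": 0,"ty": 0,"tz": 0,"hand": 1},{"wx": 0,"wy": 0,"wz": 7,"tx": 0,"ty": 0,"tz": 0,"hand": 1},{"wx": 0,"wy": 0,"wz": 7,"tx": 0,"ty": 0,"tz": 0,"hand": 1}]'

```text
time: 16.8
position: [549.2, 107.0, 162.1]
tool_rot: [0.478, 0.878, -0.001, 0.001]
force: [-2.4, -4.6, 8.8]
gripper_width: 13.9
gripper_force: 59.2
```

drive_tool --rows '[{"wx": 0,"wy": 0,"wz": 7,"tx": 0,"ty": 0,"tz": 0,"hand": 1},{"wx": 0,"wy": 0,"wz": 7,"tx": 0,"ty": 0,"tz": 0,"hand": 1},{"wx": 0,"wy": 0,"wz": 7,"tx": 0,"ty": 0,"tz": 0,"hand": 1},{"wx": 0,"wy": 0,"wz": 7,"tx": 0,"ty": 0,"tz": 0,"hand": 1},{"wx": 0,"wy": 0,"wz": 7,"tx": 0,"ty": 0,"tz": 0,"hand": 1}]'

```text
time: 17.3
position: [548.9, 106.9, 162.0]
tool_rot: [0.72, 0.694, -0.001, 0.001]
force: [-5.0, -6.2, 9.2]
gripper_width: 13.9
gripper_force: 59.4
```

```bash
python3 - <<'E'
from plan import *
s=st(); print(s['moment']); F=frames(); Rc=F['Rc']
print(np.degrees(Rn.from_matrix(np.c_[-Rc[:,0],Rc[:,1],[0,0,-1]].T@Rn.from_quat(s['tool_rot']).as_matrix()).as_rotvec()))
E
```

```text
t 17.3 p [548.9 106.9 162. ] q [ 0.08  0.48  1.8  -0.    0.86  0.12] F [-5.  -6.2  9.2] w 13.9 gf 59.4
[-0.9022619   0.90173648  0.02199214]
[ 7.19334685e-02 -1.70265370e-01  8.92780868e+01]
```

drive_tool --rows '[{"wx": 0,"wy": 0,"wz": 2,"tx": 0,"ty": 0,"tz": 0,"hand": 1},{"wx": 0,"wy": 0,"wz": 0,"tx": 0,"ty": 0,"tz": 0,"hand": 1},{"wx": 0,"wy": 0,"wz": 0,"tx": 0,"ty": 0,"tz": 0,"hand": 0.4},{"wx": 0,"wy": 0,"wz": 0,"tx": 0,"ty": 0,"tz": 0,"hand": 0.4},{"wx": 0,"wy": 0,"wz": 0,"tx": 0,"ty": 0,"tz": 0,"hand": 0.4}]'

```text
time: 17.8
position: [549.3, 107.6, 161.2]
tool_rot: [0.731, 0.683, -0.0, 0.001]
force: [-0.1, 0.3, 0.5]
gripper_width: 51.2
gripper_force: 0.0
```

drive_tool --rows '[{"wx": 0,"wy": 0,"wz": 0,"tx": 0,"ty": 0,"tz": -15,"hand": 0.4},{"wx": 0,"wy": 0,"wz": 0,"tx": 0,"ty": 0,"tz": -30,"hand": 0.4},{"wx": 0,"wy": 0,"wz": 0,"tx": 0,"ty": 0,"tz": -30,"hand": 0.4},{"wx": 0,"wy": 0,"wz": 0,"tx": 0,"ty": 0,"tz": -20,"hand": 0.4},{"wx": 0,"wy": 0,"wz": 0,"tx": 0,"ty": 0,"tz": 0,"hand": 0.4}]'

```text
time: 18.3
position: [550.0, 107.8, 258.7]
tool_rot: [0.731, 0.683, 0.002, 0.002]
force: [0.9, -0.2, 1.2]
gripper_width: 51.3
gripper_force: 0.0
```

```bash
python3 - <<'E'
from plan import *
st(); F=frames(); Rc=F['Rc']; L=F['latch']; P=F['pocket']
c=snap('wrist','w7'); im=c['pixels'].astype(int)
ctr=proj(c,[L+[0,0,11]])[0]; ends=proj(c,[L+Rc@[0,32,11],L-Rc@[0,32,-11]]); print('pred',ctr,ends)
m=(im.max(2)<60).astype(np.uint8); n,lab,stt,cen=cv2.connectedComponentsWithStats(m)
for i in range(1,n):
    if stt[i,4]>150: print(stt[i],cen[i].round())
i=lab[int(ctr[1]),int(ctr[0])]
if i:
    ys,xs=np.where(lab==i); print('angle',np.degrees(np.arctan2(*np.linalg.svd(np.c_[xs-xs.mean(),ys-ys.mean()],full_matrices=False)[2][0][::-1])),len(xs),'pred',np.degrees(np.arctan2(*(ends[0]-ends[1])[::-1])))
b=(im[:,:,2]>im[:,:,0]+50)&(im[:,:,2]>90); ys,xs=np.where(b); print('blue',xs.mean(),ys.mean(),len(xs),proj(c,[P+[0,0,123]]))
E
```

```text
t 18.3 p [550.  107.8 258.7] q [ 0.08  0.37  1.69 -0.    1.08  0.14] F [ 0.9 -0.2  1.2] w 51.3 gf 0.0
pred [282.73118118 219.54217747] [[281.82873874 174.46852876]
 [283.56840036 261.3581667 ]]
[343 106  97  17 875] [401. 116.]
[460 125  12  59 400] [466. 153.]
[104 128 108  17 670] [148. 135.]
[    0   152   560   268 65449] [238. 339.]
[ 271  172   21   89 1612] [281. 217.]
angle 89.53315597671332 1612 pred -91.14699468747281
blue 283.70454545454544 291.46487603305786 484 [[284.29309977 285.7546808 ]]
```

The wing is within 1° of locked and the cap is where it should be, with the robot clear.

```bash
python3 -c "
from cell import arm; print(arm.job_done())"
```

```text
the job is handed in; nothing more can be done
None
```

I handed the job in at about 18 s: the clamp is turned to about 2.28 rad (past the 2.15 needed, short of its 2.4 stop because the wrist ran out of range), the bottle stands down in the caddy pocket, and the latch measured within 1° of locked; no verdict was returned.

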